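# Crank a sculpted drum round to face the scanner and uncover its lens

### The arm

A 6-joint arm with a two-finger parallel gripper is mounted at the origin on the work surface. World frame = base frame: x ahead of the robot, y to its left, z up, the work surface at z = 0. Lengths are in mm, angles in rad, forces in N, time in s.
With the tool pointing down it reaches from about 350 to 975 mm from the base axis. Payload 7.1 kg.
Tool frame: the origin (TCP) lies midway between the tips of the shut fingers; the grasp point (between the pads) lies 19 mm behind it; z points along the fingers, y is the line along which they close (so a half turn about z gives the same grasp; the last joint's range is limited). The gripper opens to 88 mm and grips with 3 to 60 N. Pads are 20 mm wide; open, the fingers measure 115 mm over their backs; the gripper's body (75 mm by 178 mm) begins 61 mm behind the grasp point.
Start: joints at [1.305, 0.423, 1.63, -0, 1.089, -0.019], TCP at [152.657, 606.053, 222.675] pointing down, gripper open.
Joint ranges: [-3, 3], [-0.9, 2.11], [0.09, 2.58], [-1.31, 4.45], [0.11, 2.69], [-2.54, 2.54]. Speed limits (rad/s): [2.39, 2.39, 3.01, 3.14, 3.14, 3.14].

### API

Orientations are given as a rotation vector (axis times angle).
In Python, from workcell import ctrl gives the robot as it stands.
- The arm moves only by the shell command python3 -m pendant 'ROWS'. ROWS is a JSON object of lists of equal length, an entry for each row: "grip": the opening, from -1 (shut) to 1 (fully open); "linear": the shift along the tool's x, y, z in mm, a list of three; "angular": the turn, a rotation vector about the tool's x, y, z in rad, a list of three. In form: {"grip": [grip, ...], "linear": [[tx, ty, tz], ...], "angular": [[ax, ay, az], ...]}. A call has 1 to 12 rows; each row shifts and turns the commanded pose from where the row before left it, along the tool's axes as they then stand; what a row does not reach is not made up. A row lasts 1/12 s, in which the tool goes at most 41.7 mm and 7.16 degrees, less where a joint would pass 70% of its speed; a pose out of reach is approached as far as the arm can. A call with a gripper value outside its range is refused whole. The fingers move at their own pace and stop on an object; the grip force is fixed at half the most. Time passes only in rows, so rows that do not move let the fingers close. It gives the time, the measured TCP pose, the force, the opening and the grip force at its end, in the units of the state.
- ctrl.get_obs(): the state, without advancing time (a new reading comes with each control period).
- ctrl.get_image(name): name is "scene" or "top" or "wrist"; returns the picture (420x560x3 uint8, red, green, blue); there is no depth.
- ctrl.camera_params(name): a dict with "vfov" (degrees; the focal length in pixels is half the picture's height over the tangent of half this angle, whatever the lens; pixels are square), "cx", "cy" (the principal point, pixels), "R" (3x3) and "t" (3): a world point X has camera coordinates R X + t; the wrist camera has in their place "T_tool_cam" (4x4, takes a point from camera to tool coordinates, whose origin is the TCP and whose axes are the flange's). Camera axes: x right, y down, z forward; pixel columns grow to the right and rows downward; lengths in mm; the calibration is good to about 2 mm. A picture is of the moment at which its call begins: read the wrist's pose just before it. camera_params takes no time and is no camera call.
- ctrl.close_job(): hands the job in; it is judged then, once.
The state is a dict: "t": time; "qpos": joint angles; "qvel": joint speeds; "joint_torque": joint torques, N m; "ee_pos": TCP position; "orientation": TCP orientation; "ft_force": force on the tool from outside, world axes, zero at the start; "moment": the same for the moment, N m; "width": finger opening in mm; "grasp_force": force on a finger pad.
Only numpy, scipy, OpenCV 4.12 (cv2) and the standard library are available. Lean on these libraries where they do the work, as an engineer would, in place of code of your own. Each camera call takes 0.05 s, during which the arm holds its last target. There are 200 camera calls.

### The job

Wind the handwheel's crank until the carved relief on the plaster drum squarely faces the scanner's lens, and only then push the scanner's lens cover fully open. The plaster is fresh and marks easily, so turn the drum only through the crank and do not touch the drum or the turntable disc; leave the other things on the bench where they are.

Things in the scene. Friction and masses are not known exactly. Their poses are not given: they have to be found in the camera images.
- unit: fixed grey base plate 190 x 385 x 20 mm of the geared turntable. Origin on the bench under the turntable's axis; z up; the handwheel's axis lies at y = -190 mm in its frame, the scanner stands off its +y end.
- turntable: aluminium disc, 170 mm across, 15 mm thick, its top 55 mm above the bench. Origin on its vertical axis at its underside (40 mm up). A belt drives it from the handwheel: it turns the same way, one third as far.
- drum: loose white plaster cylinder, 104 mm across, 90 mm tall, 0.5 to 0.9 kg, upright near the middle of the turntable. Origin: centre of its underside; z up. Its +x axis points out through the middle of the terracotta relief panel (50 mm wide, 70 mm tall, 7 mm proud); a 16 mm wide terracotta strip runs from the panel over the top to the drum's centre, so the direction shows from above.
- crank_axis (a point): centre of the steel handwheel's hub top, 92 mm above the bench. The wheel is 144 mm across its rim, lies level and turns about this vertical axis, either way without stops that matter.
- crank_top (a point): top centre of the black upright crank handle, 144 mm above the bench: a cylinder 24 mm across standing 56 mm tall on the handwheel, 55 mm from the crank axis. It spins freely on its pin, so it can be held while it is led round in a circle.
- handwheel (a joint): angle of the handwheel (rad), 0 at the start, growing counter-clockwise seen from above; three turns make one turn of the turntable. Low friction: 1 to 2 N at the crank.
- scanner: fixed grey block 90 x 170 x 110 mm tall. Origin under its centre on the bench; its lens face looks along its own -x, towards the turntable.
- lens (a point): centre of the scanner's 48 mm round lens, 65 mm above the bench, on the scanner's front face; behind the cover while that is shut.
- tab_top (a point): top centre of the black tab on the lens cover, 150 mm above the bench. The tab rises 33 mm above the cover's 117 mm high foot over the scanner's top; it is 34 mm along the scanner's x and 16 mm along the scanner's y. It moves with the cover.
- cover (a joint): travel of the lens cover along the scanner's own +y axis, which points roughly towards the robot's side of the bench (m): about 0 shut, 0.06 fully open; stays where it is left, pushed with about 2 N.
- mug: green mug, 84 mm across, 95 mm tall; bystander. Origin under its centre.
- jar: glass jar with a steel cap, 64 mm across, 85 mm tall; bystander. Origin under its centre.
- wheel: dark model wheel lying flat, 104 mm across, 18 mm high; bystander. Origin under its centre.
- screwdriver: screwdriver lying on the bench; bystander. Origin under its middle.
- brush: brush lying on the bench; bystander. Origin under its middle.
Mind the look-alikes: they are no part of the job. Leave any brown, pink or yellow look-alike of the scanner alone.

How it is judged (in metres and radians):
On the way, in this order (a step that is already met when the one before it is completed fails the run):
1. the relief faces the lens (y of lens in the frame of drum between -0.03 and 0.03 m and x of lens in the frame of drum above 0.1 m), for 0.3 s.
2. the cover is fully open while the relief faces the lens (all of step 1 and value of joint cover above 0.052 m), for 0.2 s.
At the end, for the whole second after the job is handed in: The line out of the drum's axis through the middle of the relief passes within 30 mm of the lens centre (about 8 degrees), on the lens side; the drum stands upright, at rest, on the turntable within 30 mm of its axis; the cover is open by more than 52 of its 60 mm (all of step 2 and angle between drum's own z axis and vertical below 0.1 rad and horizontal distance between drum and turntable below 0.03 m and height (world z) of drum above 0.045 m and linear speed of drum below 0.02 m/s and angular speed of drum below 0.1 rad/s); the robot touches nothing.
It fails at once if the robot touches the drum or the turntable disc (more than 1 N) (contact force between any of drum, turntable and the fingers above 1 N or contact force between any of drum, turntable and the arm above 1 N).
It fails at once if a bystander is moved by more than 30 mm (distance of any of mug, jar, wheel, screwdriver, brush from where it was at the start of the episode above 0.03 m).
It also fails if it takes over 64 s, if anything falls off the work surface, if the arm or the gripper's body presses on something with over 40 N, if the wrist force passes 120 N, or if a joint passes its speed limit or range.

## Working session

There is one attempt and no reset: what is moved stays moved. The work goes in short steps, Python scripts to look and compute and a shell command to move; the robot and the scene stay as the last step left them, time stands still between calls to the robot, and variables do not carry over. Pictures are saved under pics/ and viewed, at most 10 in all, crops included, and the job is handed in when it is done.

```bash
mkdir -p pics; python3 - <<'E'
from workcell import ctrl
import cv2,numpy as np
for n in("top","scene"):
    cv2.imwrite(f"pics/{n}0.png",ctrl.get_image(n)[:,:,::-1])
    print(n,ctrl.camera_params(n))
print(ctrl.camera_params("wrist"))
o=ctrl.get_obs();print(o)
E
```

```text
top {'vfov': 43.73374838084551, 'cx': 276.7609009292187, 'cy': 204.31479049059402, 'R': array([[-1.55930200e-02, -9.99872495e-01, -3.44269818e-03],
       [-9.83262818e-01,  1.59588957e-02, -1.81492544e-01],
       [ 1.81524345e-01,  5.55060248e-04, -9.83386295e-01]]), 't': array([  85.24368477,  522.95338569, 1550.68306758])}
scene {'vfov': 57.63871989573423, 'cx': 276.53141247102246, 'cy': 215.11567340132535, 'R': array([[ 0.16738701,  0.98585705,  0.00821423],
       [ 0.73720555, -0.11962811, -0.66499406],
       [-0.65460643,  0.11736694, -0.74680347]]), 't': array([-185.05045128, -269.10309731, 1488.24642241])}
{'vfov': 66.58208093290396, 'cx': 282.6904912886301, 'cy': 202.3184342504053, 'T_tool_cam': array([[-1.60708933e-03, -9.70185920e-01, -2.42356551e-01,
         6.55727817e+01],
       [ 9.99998706e-01, -1.54079195e-03, -4.63088780e-04,
        -2.39942593e-02],
       [ 7.58611918e-05, -2.42356982e-01,  9.70187141e-01,
        -1.61961635e+02],
       [ 0.00000000e+00,  0.00000000e+00,  0.00000000e+00,
         1.00000000e+00]])}
{'t': 0.1, 'qpos': array([ 1.30501282e+00,  4.23792990e-01,  1.63060467e+00,  4.70344763e-06,
        1.08856754e+00, -1.89812791e-02]), 'qvel': array([-1.53690177e-03, -1.16168256e-03, -1.14400512e-03, -3.56346013e-05,
        2.17128473e-03, -6.99179239e-04]), 'joint_torque': array([-3.16899868e-04, -5.45613956e+01, -2.74321783e+01,  6.45697676e-02,
        1.88107841e-02, -5.08679307e-05]), 'ee_pos': array([152.52297431, 605.59463984, 221.96507765]), 'orientation': array([-3.86671706e-01, -3.11750465e+00,  2.13311364e-03]), 'ft_force': array([0.27498277, 0.53215074, 1.04835361]), 'moment': array([-0.03841288,  0.0408721 ,  0.01217216]), 'grasp_force': 0.0, 'width': 87.72485831629328}
```

View pics/top0.png

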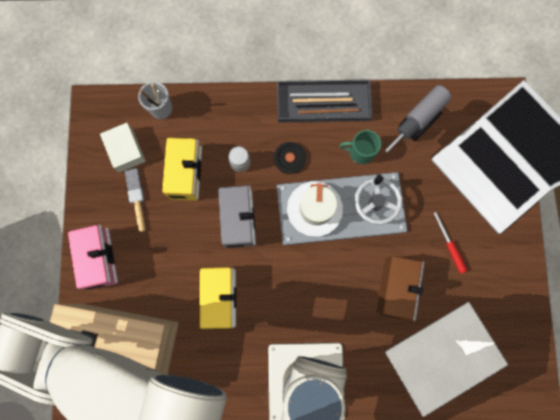

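View pics/scene0.png

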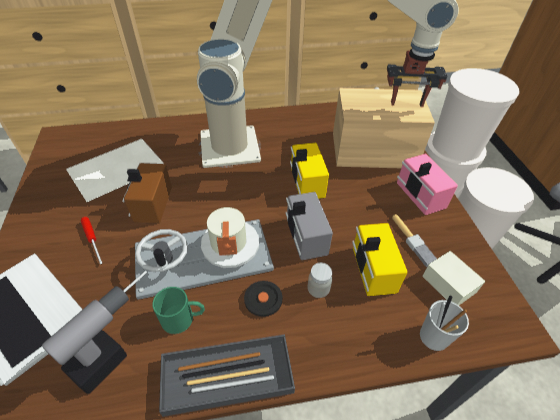

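Top view: the plate runs from (280,190) to (405,235), the drum is at (318,203) with its strip pointing up to (320,190), and the crank handle is at about (377,181). Scanner candidates are grey (237,215), yellow (182,168) and (218,298), pink (92,257), and brown (405,288). I choose the grey one: it matches the description and stands off the plate's +y end. Next I check it in a close crop.

```bash
python3 - <<'E'
import cv2
a=cv2.imread("pics/top0.png")[160:260,205:415]
cv2.imwrite("pics/crop.png",cv2.resize(a,(798,380),interpolation=cv2.INTER_CUBIC))
E
```

```text
(no output)
```

View pics/crop.png

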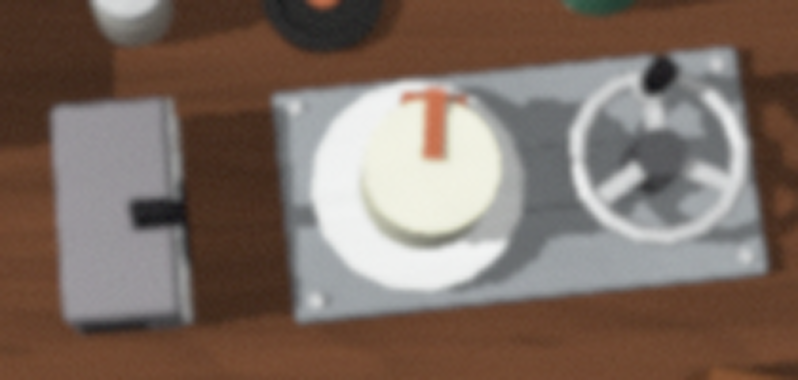

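The crop shows the grey scanner with its cover and black tab at crop (158,212). The drum's strip points up at (435,92–158), and the crank handle is at (660,70) with its hub at (660,155). I turn these into positions.

```bash
cat >h.py <<'E'
import numpy as np
from workcell import ctrl
from scipy.spatial.transform import Rotation as Ro
def ray(n,uv,z,obs=None):
    c=ctrl.camera_params(n); f=210/np.tan(np.radians(c['vfov'])/2)
    d=np.array([(uv[0]-c['cx'])/f,(uv[1]-c['cy'])/f,1])
    if n=='wrist':
        T=c['T_tool_cam'];Rw=Ro.from_rotvec(obs['orientation']).as_matrix()
        o=obs['ee_pos']+Rw@T[:3,3];D=Rw@T[:3,:3]@d
    else: o=-c['R'].T@c['t'];D=c['R'].T@d
    return o+D*(z-o[2])/D[2]
E
python3 - <<'E'
from h import *
P={}
for n,x,y,z in [("c1",275,95,20),("c2",738,47,20),("c3",768,272,20),("c4",298,322,20),("wheelrim",659,155,86),("hub",660,157,92),("drumtop",431,167,145),("tt",418,186,55),("strip0",435,92,145),("strip1",434,158,145),("handle",661,69,144),("s1",52,106,110),("s2",163,99,110),("s4",65,320,110),("tab",158,212,150)]:
    P[n]=ray("top",(205+x/3.8,160+y/3.8),z);print(n,P[n].round(1))
m=(P["c1"]+P["c2"]+P["c3"]+P["c4"])/4;e=P["c1"]+P["c4"]-P["c2"]-P["c3"];e/=np.linalg.norm(e)
print("platecentre",m,"ydir",e, np.linalg.norm(P["c1"]-P["c2"]),np.linalg.norm(P["c1"]-P["c4"]))
R=Ro.from_rotvec(ctrl.get_obs()['orientation']).as_matrix();print(R.round(3))
E
```

```text
c1 [590.9  74.1  20. ]
c2 [ 625.2 -309.4   20. ]
c3 [ 437.6 -322.8   20. ]
c4 [403.1  58.5  20. ]
wheelrim [ 523.  -226.5   86. ]
hub [ 520.3 -226.    92. ]
drumtop [505.5 -42.6 145. ]
tt [506.8 -38.9  55. ]
strip0 [563.3 -47.3 145. ]
strip1 [512.3 -45.  145. ]
handle [ 578.7 -220.   144. ]
s1 [564.9 247.6 110. ]
s2 [569.  161.3 110. ]
s4 [397.9 236.9 110. ]
tab [473.6 163.3 150. ]
platecentre [ 514.19549859 -124.91613144   20.        ] ydir [-0.08971575  0.99596741  0.        ] 385.0130325440222 188.4365005376411
[[-0.97   0.244 -0.   ]
 [ 0.244  0.97  -0.001]
 [ 0.    -0.001 -1.   ]]
```

```bash
python3 -m pendant '{"grip":[1,1,1,1,1,1,1,1,1,1,1,1],"linear":[[0,0,0],[0,0,0],[-17,-34,0],[-17,-34,0],[-17,-34,0],[-17,-34,0],[-17,-34,0],[-17,-34,0],[-17,-34,0],[-17,-34,0],[-17,-34,0],[-17,-34,0]],"angular":[[0,0,-0.123],[0,0,-0.123],[0,0,0],[0,0,0],[0,0,0],[0,0,0],[0,0,0],[0,0,0],[0,0,0],[0,0,0],[0,0,0],[0,0,0]]}'
```

```text
t: 1.1
ee_pos: [322.6, 264.1, 222.6]
orientation: [-0.001, -3.142, 0.0]
ft_force: [0.8, -0.0, 0.8]
width: 87.8
grasp_force: 0.0
```

```bash
python3 -m pendant '{"grip":[1,1,1,1,1,1,1,1,1,1,1,1],"linear":[[-18,-37,0],[-18,-37,0],[-18,-37,0],[-18,-37,0],[-18,-37,0],[-18,-37,0],[-18,-37,0],[-18,-37,0],[-18,-37,0],[-18,-37,0],[-18,-37,0],[0,0,0]],"angular":[[0,0,0],[0,0,0],[0,0,0],[0,0,0],[0,0,0],[0,0,0],[0,0,0],[0,0,0],[0,0,0],[0,0,0],[0,0,0],[0,0,0]]}'
python3 - <<'E'
from h import *; import cv2,json
o=ctrl.get_obs();cv2.imwrite("pics/w1.png",ctrl.get_image("wrist")[:,:,::-1]);print(o['ee_pos'],o['orientation'],o['qpos'])
E
```

```text
t: 2.1
ee_pos: [523.0, -147.0, 222.8]
orientation: [0.007, 3.139, -0.004]
ft_force: [-0.7, 0.2, 0.6]
width: 87.6
grasp_force: 0.0
[ 523.04848096 -146.95077449  222.78362015] [ 0.00725022  3.13870857 -0.00356084] [-2.95029188e-01  3.02166669e-01  1.81338754e+00 -1.57382880e-03
  1.02263281e+00 -1.86038778e+00]
```

View pics/w1.png

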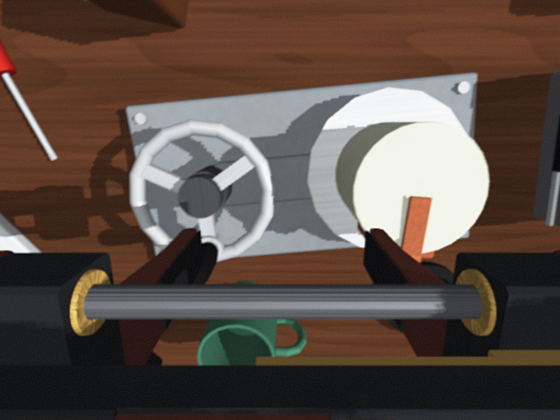

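The wrist view shows the hub at (201,196), the rim ellipse centred at (202,191), the handle hidden behind the left finger at about (208,250), and the drum strip from (421,198) to (411,255).

```bash
python3 - <<'E'
from h import *
o=ctrl.get_obs()
for n,u,v,z in [("hub",201,196,92),("rim",202,191,86),("strip1",421,198,145),("strip0",411,255,145),("drum",421.5,187,145),("c",128,107,20),("c",475,74,20)]: print(n,ray("wrist",(u,v),z,o).round(1))
E
```

```text
hub [ 522.1 -221.2   92. ]
rim [ 518.5 -221.5   86. ]
strip1 [512.6 -38.2 145. ]
strip0 [559.7 -41.6 145. ]
drum [504.  -38.7 145. ]
c [ 438.2 -313.2   20. ]
c [406.9  61.2  20. ]
```

```bash
python3 -m pendant '{"grip":[1,1,1,1,1,1,1,1,-1,-1,-1,-1],"linear":[[-18,-25,0],[-18,-24,0],[-18,-24,0],[0,0,0],[0,0,37],[0,0,38],[0,0,38],[0,0,0],[0,0,0],[0,0,0],[0,0,0],[0,0,0]],"angular":[[0,0,0],[0,0,0],[0,0,0],[0,0,0],[0,0,0],[0,0,0],[0,0,0],[0,0,0],[0,0,0],[0,0,0],[0,0,0],[0,0,0]]}'
```

```text
t: 3.15
ee_pos: [575.5, -214.6, 112.4]
orientation: [0.001, 3.138, -0.002]
ft_force: [0.3, -0.3, 0.5]
width: 64.9
grasp_force: 0.0
```

```bash
python3 -m pendant '{"grip":[-1,-1,-1,-1],"linear":[[0,0,0],[0,0,0],[0,0,0],[0,0,0]],"angular":[[0,0,0],[0,0,0],[0,0,0],[0,0,0]]}'; python3 - <<'E'
from h import *; import cv2
o=ctrl.get_obs();cv2.imwrite("pics/w2.png",ctrl.get_image("wrist")[:,:,::-1]);print(o['ee_pos'],o['ft_force'],o['width'])
E
```

```text
t: 3.48
ee_pos: [574.2, -214.5, 110.2]
orientation: [0.001, 3.141, -0.001]
ft_force: [-0.8, -0.3, -0.2]
width: 38.0
grasp_force: 0.0
[ 574.21374001 -214.50244297  110.15661301] [-0.75212732 -0.3134179  -0.19496826] 38.04020118451744
```

View pics/w2.png

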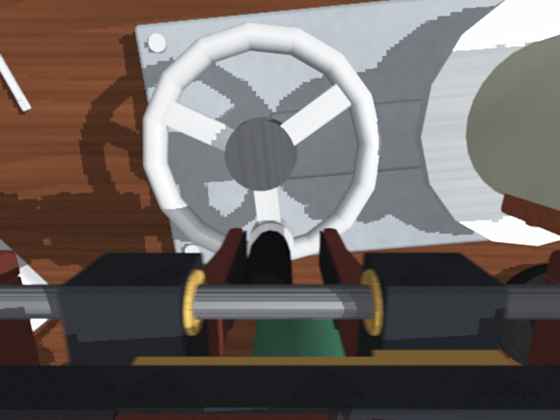

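The handle stands between the closing fingers at (268,255), and the hub is at (261,153). I finish closing and refine the axis position.

```bash
python3 - <<'E'
from h import *
o=ctrl.get_obs()
print(ray("wrist",(261,153),92,o),ray("wrist",(260.5,143),86,o))
E
python3 -m pendant '{"grip":[-1,-1,-1,-1,-1,-1],"linear":[[0,0,0],[0,0,0],[0,0,0],[0,0,0],[0,0,0],[0,0,0]],"angular":[[0,0,0],[0,0,0],[0,0,0],[0,0,0],[0,0,0],[0,0,0]]}'
```

```text
[ 525.15546909 -226.69939491   92.        ] [ 520.02464784 -227.287885     86.        ]
t: 4.03
ee_pos: [574.1, -214.4, 109.8]
orientation: [0.001, 3.141, -0.0]
ft_force: [-0.4, -0.0, 3.0]
width: 23.5
grasp_force: 30.0
```

```bash
python3 - <<'E'
import numpy as np
a=np.radians(13+10*np.arange(31));x=53.5*np.cos(a);y=53.5*np.sin(a)
print([[round(-p,1),round(q,1)] for p,q in zip(np.diff(x),np.diff(y))])
E
```

```text
[[np.float64(2.9), np.float64(8.9)], [np.float64(4.4), np.float64(8.2)], [np.float64(5.7), np.float64(7.3)], [np.float64(6.9), np.float64(6.2)], [np.float64(7.9), np.float64(4.9)], [np.float64(8.6), np.float64(3.5)], [np.float64(9.1), np.float64(1.9)], [np.float64(9.3), np.float64(0.3)], [np.float64(9.2), np.float64(-1.3)], [np.float64(8.9), np.float64(-2.9)], [np.float64(8.2), np.float64(-4.4)], [np.float64(7.3), np.float64(-5.7)], [np.float64(6.2), np.float64(-6.9)], [np.float64(4.9), np.float64(-7.9)], [np.float64(3.5), np.float64(-8.6)], [np.float64(1.9), np.float64(-9.1)], [np.float64(0.3), np.float64(-9.3)], [np.float64(-1.3), np.float64(-9.2)], [np.float64(-2.9), np.float64(-8.9)], [np.float64(-4.4), np.float64(-8.2)], [np.float64(-5.7), np.float64(-7.3)], [np.float64(-6.9), np.float64(-6.2)], [np.float64(-7.9), np.float64(-4.9)], [np.float64(-8.6), np.float64(-3.5)], [np.float64(-9.1), np.float64(-1.9)], [np.float64(-9.3), np.float64(-0.3)], [np.float64(-9.2), np.float64(1.3)], [np.float64(-8.9), np.float64(2.9)], [np.float64(-8.2), np.float64(4.4)], [np.float64(-7.3), np.float64(5.7)]]
```

```bash
python3 -m pendant '{"grip":[-1,-1,-1,-1,-1,-1,-1],"linear":[[2.9,8.9,0],[4.4,8.2,0],[5.7,7.3,0],[6.9,6.2,0],[7.9,4.9,0],[8.6,3.5,0],[0,0,0]],"angular":[[0,0,0],[0,0,0],[0,0,0],[0,0,0],[0,0,0],[0,0,0],[0,0,0]]}'
```

```text
t: 4.62
ee_pos: [535.5, -174.3, 109.8]
orientation: [-0.001, -3.14, -0.001]
ft_force: [-0.3, -2.4, 1.3]
width: 23.2
grasp_force: 30.0
```

```bash
python3 -m pendant '{"grip":[-1,-1,-1,-1,-1,-1,-1,-1,-1,-1,-1,-1],"linear":[[9.1,1.9,0],[9.3,0.3,0],[9.2,-1.3,0],[8.9,-2.9,0],[8.2,-4.4,0],[7.3,-5.7,0],[6.2,-6.9,0],[4.9,-7.9,0],[3.5,-8.6,0],[1.9,-9.1,0],[0.3,-9.3,0],[0,0,0]],"angular":[[0,0,0],[0,0,0],[0,0,0],[0,0,0],[0,0,0],[0,0,0],[0,0,0],[0,0,0],[0,0,0],[0,0,0],[0,0,0],[0,0,0]]}'
```

```text
t: 5.62
ee_pos: [465.9, -230.1, 109.7]
orientation: [-0.002, -3.138, -0.001]
ft_force: [-7.7, -0.5, 11.9]
width: 23.3
grasp_force: 30.0
```

```bash
python3 -m pendant '{"grip":[-1,-1,-1,-1,-1,-1,-1,-1,-1,-1,-1,-1],"linear":[[-0.3,-9.3,0],[-2.9,-9,0],[-4.5,-8.4,0],[-5.8,-7.4,0],[-7,-6.3,0],[-8,-5,0],[-8.7,-3.5,0],[-9.2,-1.9,0],[-9.4,-0.3,0],[-9.3,1.3,0],[-9,2.9,0],[0,0,0]],"angular":[[0,0,0],[0,0,0],[0,0,0],[0,0,0],[0,0,0],[0,0,0],[0,0,0],[0,0,0],[0,0,0],[0,0,0],[0,0,0],[0,0,0]]}'
python3 - <<'E'
from h import *; import cv2
a=ctrl.get_image("top")[:,:,::-1]
cv2.imwrite("pics/top1.png",cv2.resize(a[160:260,205:415],(798,380),interpolation=cv2.INTER_CUBIC))
o=ctrl.get_obs();cv2.imwrite("pics/w3.png",ctrl.get_image("wrist")[:,:,::-1])
E
```

```text
t: 6.62
ee_pos: [544.2, -276.9, 109.8]
orientation: [0.001, 3.139, -0.002]
ft_force: [3.1, -5.3, 1.5]
width: 23.3
grasp_force: 30.0
```

View pics/top1.png

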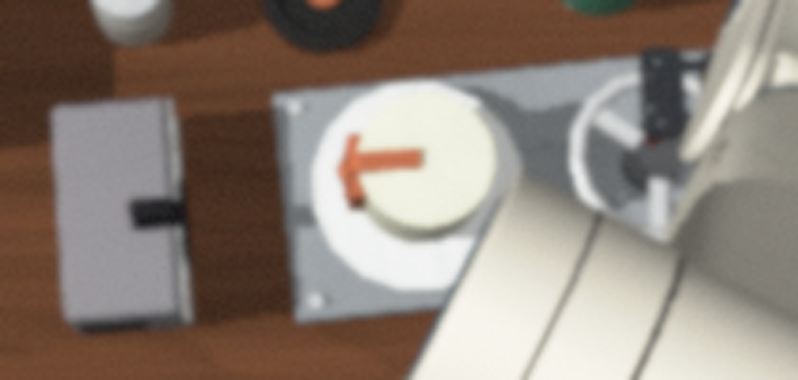

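The strip now runs from crop (423,157) to (350,162), pointing at the scanner but a few degrees short. I compute the angle against the lens.

```bash
python3 - <<'E'
from h import *; import cv2
im=cv2.imread("pics/top1.png");hsv=cv2.cvtColor(im,cv2.COLOR_BGR2HSV)
def m(im,r):
    h=cv2.cvtColor(im,cv2.COLOR_BGR2HSV);k=cv2.inRange(h,(3,110,130),(16,255,255));q=np.zeros_like(k);q[r[1]:r[3],r[0]:r[2]]=255;return k&q
k=m(im,(368,120,440,220));ys,xs=np.nonzero(k);print(xs.min(),xs.max(),ys.min(),ys.max())
l=[(ray("top",(205+x/3.8,160+np.median(ys[xs==x])/3.8),145)) for x in range(xs.min()+3,xs.max()-3)]
l=np.array(l);p=np.polyfit(l[:,1],l[:,0],1);print("relief angle",90-np.degrees(np.arctan(p[0])),l[0],l[-1])
im0=cv2.imread("pics/crop.png");k=m(im0,(405,105,460,170));ys,xs=np.nonzero(k)
l0=np.array([(ray("top",(205+np.median(xs[ys==y])/3.8,160+y/3.8),145)) for y in range(ys.min()+3,ys.max()-3)]);q=np.polyfit(l0[:,0],l0[:,1],1);print("start",np.degrees(np.arctan(q[0])))
lens=np.array([486,152]);d=l[-1][:2]
for c in (d,np.array([504.5,-41])):
    v=lens-c;print(c,"want",np.degrees(np.arctan2(v[1],v[0])))
print(ctrl.get_obs()['t'])
# scanner corners check
for n,x,y,z in [("f1",163,99,110),("f4",180,320,110),("b1",52,106,110),("b4",66,322,110)]: print(n,ray("top",(205+x/3.8,160+y/3.8),z))
E
```

```text
368 418 152 168
relief angle 93.22282075992054 [510.81016508   2.57805427 145.        ] [512.20296804 -29.920185   145.        ]
start -3.2671563696267003
[512.20296804 -29.920185  ] want 98.1962570009389
[504.5 -41. ] want 95.47535389676187
6.7167
f1 [569.03968145 161.2924623  110.        ]
f4 [396.53192676 149.3040883  110.        ]
b1 [564.88292965 247.58716384 110.        ]
b4 [396.39043933 236.15367709 110.        ]
```

View pics/w3.png

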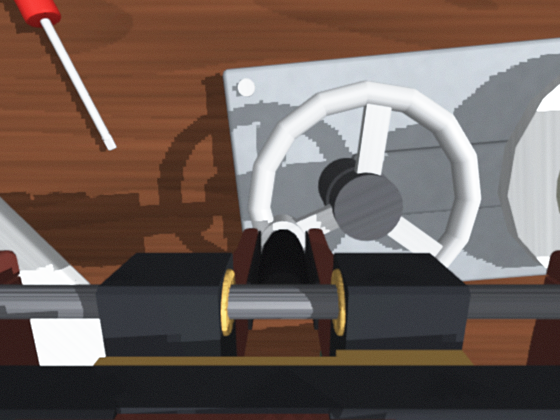

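The wheel needs about 16° more (5–6° at the drum). I add that, then release and rise.

```bash
python3 -m pendant '{"grip":[-1,-1,-1,-1,-1,-1,1,1,1,1,1,1],"linear":[[-3.5,1.8,0],[-3.3,2.1,0],[-3.1,2.4,0],[-2.9,2.6,0],[0,0,0],[0,0,0],[0,0,0],[0,0,0],[0,0,0],[0,0,0],[0,0,0],[0,0,0]],"angular":[[0,0,0],[0,0,0],[0,0,0],[0,0,0],[0,0,0],[0,0,0],[0,0,0],[0,0,0],[0,0,0],[0,0,0],[0,0,0],[0,0,0]]}'
```

```text
t: 7.72
ee_pos: [555.4, -267.0, 109.5]
orientation: [-0.001, -3.141, -0.0]
ft_force: [-0.4, -0.2, 0.2]
width: 60.0
grasp_force: 0.0
```

```bash
python3 -m pendant '{"grip":[1,1,1,1,-1,-1,-1,-1,-1,-1,-1,-1],"linear":[[0,0,0],[0,0,-36],[0,0,-37],[0,0,-37],[1,36,0],[1,37,0],[1,37,0],[1,37,0],[1,37,0],[1,37,0],[1,37,0],[0,0,0]],"angular":[[0,0,0],[0,0,0],[0,0,0],[0,0,0],[0,0,0],[0,0,0],[0,0,0],[0,0,0],[0,0,0],[0,0,0],[0,0,0],[0,0,0]]}'
python3 -m pendant '{"grip":[-1,-1,-1,-1,-1,-1],"linear":[[0,36,0],[0,36,0],[0,36,0],[0,36,0],[0,24,0],[0,0,0]],"angular":[[0,0,0],[0,0,0],[0,0,0],[0,0,0],[0,0,0],[0,0,0]]}'
python3 - <<'E'
from h import *; import cv2
a=ctrl.get_image("top")[:,:,::-1]
cv2.imwrite("pics/top2f.png",a)
t=cv2.resize(a[160:260,205:415],(798,380),interpolation=cv2.INTER_CUBIC)
cv2.imwrite("pics/top2.png",t)
o=ctrl.get_obs();w=ctrl.get_image("wrist")[:,:,::-1];cv2.imwrite("pics/w4.png",w)
cv2.imwrite("pics/both.png",np.vstack([cv2.resize(t,(560,267)),w[:330]]))
E
```

```text
t: 8.72
ee_pos: [548.3, -4.0, 219.8]
orientation: [0.005, -3.141, -0.003]
ft_force: [0.6, 0.2, -0.0]
width: 37.9
grasp_force: 0.0
t: 9.22
ee_pos: [549.1, 162.3, 219.8]
orientation: [-0.004, 3.141, 0.002]
ft_force: [1.1, 0.3, -1.0]
width: 0.9
grasp_force: 0.0
```

View pics/both.png

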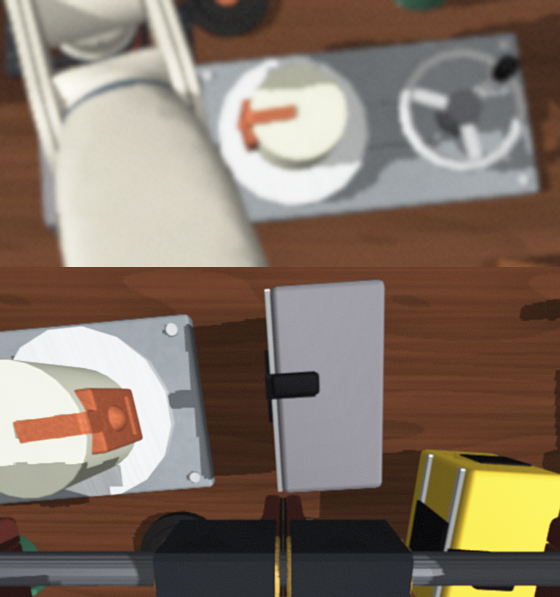

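The wrist view shows the tab at (295,117), the scanner top corners at (275,20), (383,14), (382,220) and (280,224), and the strip from (16,164) to (92,153). The handle is clear of the drum in the top view.

```bash
python3 - <<'E'
from h import *; import cv2
o=ctrl.get_obs()
r=lambda u,v,z:ray("wrist",(u,v),z,o)
print("tab",r(295,117,150)); C=[r(275,20,110),r(383,14,110),r(382,220,110),r(280,224,110)];print(np.round(C,1))
c=np.mean(C,0);yd=C[0]+C[1]-C[2]-C[3];yd/=np.linalg.norm(yd);xd=np.array([-yd[1],yd[0],0])*-1
xd=np.array([yd[1],-yd[0],0]);lens=c+xd*-45;print("c",c,"y",yd,"lens",lens)
for P,s in (("pics/w4.png","w"),("pics/top2.png","t")):
    im=cv2.imread(P);k=cv2.inRange(cv2.cvtColor(im,cv2.COLOR_BGR2HSV),(3,110,100),(16,255,255))
    reg=(14,135,76,185) if s=="w" else (370,120,440,200)
    q=np.zeros_like(k);q[reg[1]:reg[3],reg[0]:reg[2]]=255;k&=q;ys,xs=np.nonzero(k)
    X=[x for x in np.unique(xs)[4:-4]]
    l=np.array([r(x,np.median(ys[xs==x]),145) if s=="w" else ray("top",(205+x/3.8,160+np.median(ys[xs==x])/3.8),145) for x in X])
    p=np.polyfit(l[:,1],l[:,0],1);a=90-np.degrees(np.arctan(p[0]));print(s,"angle",a,l[0],l[-1],"x at lens y",np.polyval(p,lens[1]))
E
```

```text
tab [479.63051693 167.40889195 150.        ]
[[407.2 152.9 110. ]
 [403.1 235.3 110. ]
 [567.3 246.8 110. ]
 [571.  156.3 110. ]]
c [487.14956724 197.84575783 110.        ] y [-0.9989671  -0.04543925  0.        ] lens [489.1943337  152.89223817 110.        ]
w angle 97.11013887506275 [511.60822362 -36.96575979 145.        ] [508.30987073   2.78160569 145.        ] x at lens y 489.6846156426767
t angle 97.52805462018827 [5.07319535e+02 4.00200438e-01 1.45000000e+02] [511.43493732 -29.89829937 145.        ] x at lens y 487.2792890744647
```

The relief line meets the lens plane at x of about 487–490 and the lens is at about 486–489, so step 1 is met. Next is the tab.

```bash
python3 -m pendant '{"grip":[-1,-1,-1,-1,-1,-1,-1,-1,-1,-1,-1,-1],"linear":[[26,3,0],[0,0,31],[0,0,31],[0,0,31],[0,0,0],[9,0,0],[9,-0.5,0],[9,-0.5,0],[9,-0.5,0],[9,-0.5,0],[9,-0.5,0],[9,-0.5,0]],"angular":[[0,0,0],[0,0,0],[0,0,0],[0,0,0],[0,0,0],[0,0,0],[0,0,0],[0,0,0],[0,0,0],[0,0,0],[0,0,0],[0,0,0]]}'
```

```text
t: 10.32
ee_pos: [459.6, 159.1, 127.5]
orientation: [0.001, 3.14, 0.001]
ft_force: [2.1, -0.7, 1.4]
width: 0.7
grasp_force: 0.9
```

Contact made at about 2 N. I keep pushing until it meets the stop.

```bash
python3 -m pendant '{"grip":[-1,-1,-1,-1,-1,-1],"linear":[[8,-0.4,0],[7,-0.4,0],[5,0,0],[3,0,0],[2,0,0],[0,0,0]],"angular":[[0,0,0],[0,0,0],[0,0,0],[0,0,0],[0,0,0],[0,0,0]]}'
```

```text
t: 10.82
ee_pos: [448.0, 160.1, 129.1]
orientation: [-0.003, 3.114, 0.007]
ft_force: [42.5, -6.2, -26.8]
width: 0.3
grasp_force: 20.2
```

Firm resistance at x=448. I back off, rise and look.

```bash
python3 -m pendant '{"grip":[-1,-1,-1,-1,-1,-1,-1,-1],"linear":[[-10,0,0],[-15,0,0],[-20,0,0],[0,0,-30],[0,0,-30],[0,0,-30],[-40,0,0],[0,0,0]],"angular":[[0,0,0],[0,0,0],[0,0,0],[0,0,0],[0,0,0],[0,0,0],[0,0,0],[0,0,0]]}'
python3 - <<'E'
from h import *; import cv2
o=ctrl.get_obs();w=ctrl.get_image("wrist")[:,:,::-1];cv2.imwrite("pics/w5.png",w);print(o['ee_pos'],o['orientation'],o['ft_force'])
E
```

```text
t: 11.48
ee_pos: [525.2, 158.9, 219.4]
orientation: [0.001, 3.133, 0.003]
ft_force: [0.7, 0.0, 1.2]
width: 0.6
grasp_force: 0.0
[525.20990125 158.91404076 219.44241397] [1.29307310e-03 3.13349040e+00 3.21537617e-03] [0.69433761 0.02201359 1.21364684]
```

View pics/w5.png

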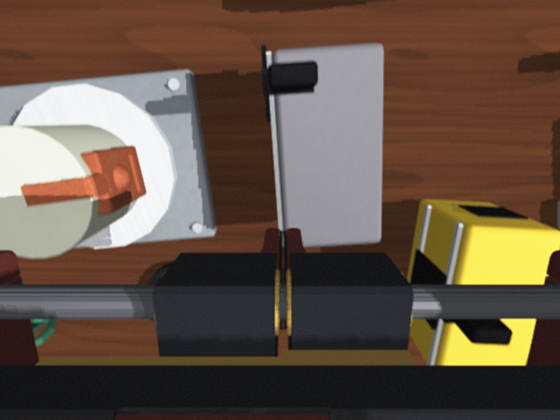

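The tab is now at (293,76) near the scanner's far end, and the strip still points at the lens, from (24,192) to (98,182). I measure the travel.

```bash
python3 - <<'E'
from h import *; import cv2
o=ctrl.get_obs()
r=lambda u,v,z:ray("wrist",(u,v),z,o)
t=r(293,76,150);C=np.array([r(272,51,110),r(382,44,110),r(381,241,110),r(282,247,110)])
print(t,C.mean(0),"dist to near edge",t-(C[0]+C[1])/2)
yd=np.array([-.9985,-.055]);print("tab y in scanner",(t-C.mean(0))[:2]@yd)
im=cv2.imread("pics/w5.png");k=cv2.inRange(cv2.cvtColor(im,cv2.COLOR_BGR2HSV),(3,110,100),(16,255,255))
q=np.zeros_like(k);q[170:215,20:84]=255;k&=q;ys,xs=np.nonzero(k)
l=np.array([r(x,np.median(ys[xs==x]),145) for x in np.unique(xs)[4:-4]]);p=np.polyfit(l[:,1],l[:,0],1);print(90-np.degrees(np.arctan(p[0])),np.polyval(p,152.9))
E
```

```text
[426.27593237 165.48784568 150.        ] [481.61612012 197.38457948 110.        ] dist to near edge [ 25.78269141 -27.35976522  40.        ]
tab y in scanner 57.011497820256494
97.20635624306112 485.26589931742535
```

The travel estimate is about 48–53 mm, too close to the 52 mm limit. I push again slightly higher to confirm the stop.

```bash
python3 -m pendant '{"grip":[-1,-1,-1,-1,-1,-1,-1,-1,-1],"linear":[[10,4,0],[0,0,27],[0,0,27],[0,0,27],[25,0,0],[25,0,0],[12,0,0],[2,0,0],[0,0,0]],"angular":[[0,0,0],[0,0,0],[0,0,0],[0,0,0],[0,0,0],[0,0,0],[0,0,0],[0,0,0],[0,0,0]]}'; python3 -m pendant '{"grip":[-1,-1,-1],"linear":[[2,0,0],[2,0,0],[0,0,0]],"angular":[[0,0,0],[0,0,0],[0,0,0]]}'; python3 -m pendant '{"grip":[-1,-1,-1],"linear":[[2,0,0],[2,0,0],[0,0,0]],"angular":[[0,0,0],[0,0,0],[0,0,0]]}'
```

```text
t: 12.28
ee_pos: [448.4, 163.1, 136.1]
orientation: [-0.001, 3.133, 0.003]
ft_force: [13.7, 0.3, -10.2]
width: 0.1
grasp_force: 7.0
t: 12.53
ee_pos: [448.0, 163.5, 136.8]
orientation: [-0.001, 3.126, 0.005]
ft_force: [23.3, -1.9, -15.8]
width: 0.3
grasp_force: 11.8
t: 12.78
ee_pos: [447.7, 164.0, 137.5]
orientation: [-0.002, 3.119, 0.007]
ft_force: [35.0, -3.6, -24.1]
width: 0.8
grasp_force: 17.1
```

It hit the same hard stop at x=448 at a different height and offset, with the tab about 58 mm from the scanner's centre, so this is the end of travel. I back off, rise and make a final check.

```bash
python3 -m pendant '{"grip":[-1,-1,-1,-1,-1,-1,-1,-1],"linear":[[-10,0,0],[-15,0,0],[-20,0,0],[0,0,-30],[0,0,-30],[0,0,-30],[-30,0,0],[0,0,0]],"angular":[[0,0,0],[0,0,0],[0,0,0],[0,0,0],[0,0,0],[0,0,0],[0,0,0],[0,0,0]]}'
python3 -m pendant '{"grip":[-1,-1],"linear":[[0,0,0],[0,0,0]],"angular":[[0,0,0],[0,0,0]]}'
python3 - <<'E'
from h import *; import cv2
o=ctrl.get_obs();w=ctrl.get_image("wrist")[:,:,::-1];cv2.imwrite("pics/w6.png",w)
r=lambda u,v,z:ray("wrist",(u,v),z,o)
k=cv2.inRange(cv2.cvtColor(w,cv2.COLOR_BGR2HSV),(3,110,100),(16,255,255));k[:,95:]=0
k[:,:8]=0;ys,xs=np.nonzero(k);u=np.unique(xs)[4:];u=u[u<80]
l=np.array([r(x,np.median(ys[xs==x]),145) for x in u]);p=np.polyfit(l[:,1],l[:,0],1);print(90-np.degrees(np.arctan(p[0])),np.polyval(p,152.9),l[0])
E
```

```text
t: 13.45
ee_pos: [515.8, 162.9, 227.9]
orientation: [0.001, 3.136, 0.002]
ft_force: [0.2, -0.9, 0.2]
width: 0.4
grasp_force: 0.0
t: 13.62
ee_pos: [510.7, 161.9, 224.4]
orientation: [-0.001, -3.138, 0.001]
ft_force: [-0.5, -0.2, -0.7]
width: 0.5
grasp_force: 0.0
52.66589397068345 526.6131881595428 [390.96668674 -25.85647594 145.        ]
```

View pics/w6.png

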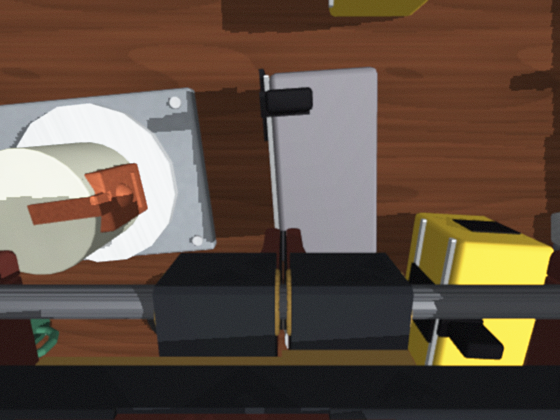

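The tab is at (288,101) near the scanner's end and the strip runs from (30,214) to (92,207), unchanged. The printed 52.7° comes from other reddish pixels in the mask, not from the strip. The arm is clear of everything, so I hand in.

```bash
python3 -c "
from workcell import ctrl
print(ctrl.close_job())"
```

```text
the job is handed in; nothing more can be done
None
```

I handed the job in at about 14 s: the relief points within a few mm of the lens by my camera measurements, the cover is pushed to its hard stop (image estimates of its travel ran 48–53 mm, so I judged it fully open by the stop), and the arm is clear; no verdict came back.

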